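# Make the tube sampler ready and start it, gently

## Task

Get the sampler ready and start it: push the carousel round until its one wide glass tube stands at the pointer, then swing the fill arm in until its nozzle is over the middle of that tube, then slide the larger porcelain dish along the bench fully home into the U-shaped waste dock, and last of all press the start button fully down. Be gentle, these things break: never press on the carousel and its tubes, the fill arm or the dish with more than 10 N, and push the dish without lifting, tipping or banging it. Leave everything else on the bench where it is.

Things in the scene. Friction and masses are not known exactly. Their poses are not given: they have to be found in the camera images.
- sampler: fixed black base plate 250 x 250 x 24 mm at the right of the bench. Origin: centre of its underside, below the carousel's vertical axis; z up. A steel pointer fin (top 52 mm above the bench) stands 117 mm along its +y from the axis. A fixed steel post, 24 mm thick, its top 154 mm above the bench, stands 100 mm along its +x and 95 mm along its +y and carries the fill arm
- carousel: black disc 208 mm across, top 42 mm above the bench, with 6 upright glass tubes fixed on it every 60 degrees at 78 mm radius, tops 140 mm above the bench: one wide, five slim (20 mm outside); about 50 mm free on each side of the wide one. Turns either way, light friction (under 1 N at the tubes), soon stops when let go. Origin: on its axis, 24 mm above the bench; +y points to the wide tube
- wide_tube (a point): centre of the mouth of the carousel's one wide tube (36 mm outside), 140 mm above the bench
- station (a point): fixed point of the sampler where the centre of the wide tube's mouth must come: at the pointer, 78 mm from the carousel's axis along the sampler's +y, 140 mm above the bench
- fill_arm: level aluminium bar, 14 x 14 mm section, 8 to 133 mm from its pivot along its own +x, underside 156 mm and top 170 mm above the bench. Swings about the post's axis with light friction (0.5 N at its end), stays where left. Starts swung out 50 to 80 degrees; comes in counterclockwise seen from above; no stop there, it can go 28 degrees past. Origin: on the pivot axis at mid-bar; z up
- nozzle (a point): lower tip of the fill arm's nozzle, 146 mm above the bench, 101 mm from the pivot
- pivot (a point): fixed point on the fill arm's vertical pivot axis, 163 mm above the bench
- dish: the waste dish: the larger white porcelain dish, round, straight-sided, open, 90 mm across, 58 mm tall, walls 4 mm, 0.15 to 0.31 kg, loose on the bench. Origin: centre of its underside
- dock: waste dock: a fixed U of steel rails 22 mm high, 10 to 12 mm thick, on the bare bench (no sill), open to its own -x (towards the robot). Origin: on the bench at the centre of the dish when home. Inner faces: back rail 45 mm along +x, side rails 52 mm to either side; these end 30 mm on the -x side. The thin spout and rod above it are look only
- dock_home (a point): point on the bench where the centre of the dish stands when it is fully home (same as the dock's origin)
- start_top (a point): centre of the top of the round grey start button (32 mm across) on the small fixed grey box, 80 x 70 x 45 mm
- start (a joint): travel of the start button in m: 0 when up, 0.006 fully pressed down (about 4 N), springs back
- small_dish: smaller white porcelain dish, 60 mm across, 45 mm tall; a bystander. Origin: centre of its underside
- amber_bottle: capped amber bottle, 70 mm across, 105 mm tall; a bystander. Origin: centre of its underside
- jar: capped jar, 70 mm across, 80 mm tall; a bystander. Origin: centre of its underside
- spatula: lab spatula 165 mm long, lying; a bystander. Origin: its underside
- beaker: small glass beaker, 70 mm across, 90 mm tall; a bystander. Origin: centre of its underside
Mind the look-alikes: they are no part of the job. What is shaped like the dish but blue is not meant. Leave any purple look-alike of the part that bears start_top alone.

How it is judged:
By the outcome, as a careful person would: the job done as asked, in the order asked, and still so for the second after the job is handed in, with the robot touching nothing.
It also fails if it takes over 72 s, if anything falls off the work surface, if the arm or the gripper's body presses on something with over 40 N, if the wrist force passes 120 N, or if a joint passes its speed limit or range.

## Robot

A 7-joint arm with a two-finger parallel gripper is mounted at the origin on the work surface. World frame = base frame: x ahead of the robot, y to its left, z up, the work surface at z = 0. Lengths are in m, angles in rad, forces in N, time in s.
With the tool pointing down it reaches from about 0.425 to 0.95 m from the base axis. Payload 16.7 kg.
Tool frame: the origin (TCP) lies between the finger pads; the fingertips stand 22 mm ahead of it and the grasp point (between the pads) lies 3 mm ahead of it; x points along the fingers, z is the direction in which the jaws open and shut, and the axes are right-handed (so a half turn about x gives the same grasp; the last joint's range is limited). The gripper opens to 94 mm and grips with 3 to 60 N. Pads are 16 mm wide; open, the fingers measure 119 mm over their backs; the gripper's body (75 mm by 177 mm) begins 78 mm behind the grasp point.
Start: joints at [0.963, 0.426, 0.074, 1.606, -0.034, 1.111, -0.067], TCP at [0.299, -0.605, 0.227] pointing down, gripper open.
Joint ranges: [-2.85, 2.85], [-0.5, 2.14], [-1.23, 1.37], [0.21, 2.46], [-1.02, 4.16], [0.16, 2.05], [-2.73, 2.73]. Speed limits (rad/s): [1.89, 1.89, 2.39, 2.39, 3.01, 3.01, 3.01].

## Interface

Orientations are given as a unit quaternion [w, x, y, z].
In Python, from cell import sense, cams, bot gives the robot as it stands.
- The arm moves only by the shell command python3 -m pendant 'ROWS' [OPENING] [FORCE]. ROWS is JSON, a list of rows, each a list of 6 numbers: the shift along the world's x, y, z in m, then the turn, a rotation vector about the world's x, y, z in rad. In form: [[tx, ty, tz, wx, wy, wz], ...]. A call has 1 to 12 rows; each row is the pose to reach, as a shift and turn from the pose commanded when the call began; what a row does not reach only later rows make up. A row lasts 1/8 s, in which the tool goes at most 62.5 mm and 10.7 degrees, less where a joint would pass 70% of its speed; a pose out of reach is approached as far as the arm can. A call with a gripper value outside its range is refused whole. OPENING is the opening in per cent of the stroke, from 0 (shut) to 100 (fully open), set as the call begins (- or left out, the last holds). The fingers move at their own pace and stop on an object; FORCE is the grip in N (left out, the last holds). Time passes only in rows, so rows that repeat a pose let the fingers close. It gives the time, the measured TCP pose, the force and the opening at its end, in the units of the state.
- sense(): the state, without advancing time (a new reading comes with each control period).
- cams.read_camera(name): name is "scene" or "top" or "wrist"; returns a dict with "pixels" (420x560x3 uint8, red, green, blue), "intrinsics" (3x3 intrinsics, pixels), "rvec" (rotation vector, rad) and "tvec" (3), from world to camera coordinates, as OpenCV has them; the wrist camera has in their place "mount" (4x4, takes a point from camera to tool coordinates, whose origin is the TCP and whose axes are the tool frame's). Camera axes: x right, y down, z forward; pixel columns grow to the right and rows downward; lengths in m; the calibration is good to about 2 mm. A picture is of the moment at which its call begins: read the wrist's pose just before it. There is no depth.
- bot.close_job(): hands the job in, once; it reports no verdict.
The state is a dict: "t": time; "joint_positions": joint angles; "qvel": joint speeds; "joint_efforts": joint torques, N m; "eef_pos": TCP position; "tcp_rot": TCP orientation; "contact_force": force on the tool from outside, world axes, zero at the start; "wrist_torque": the same for the moment, N m; "finger_gap": finger opening in m.
Only numpy, scipy, OpenCV 4.12 (cv2) and the standard library are available. Lean on these libraries where they do the work, as an engineer would, in place of code of your own. Each camera call takes 0.05 s, during which the arm holds its last target. There are 200 camera calls.

## Working session

There is one attempt and no reset: what is moved stays moved. The work goes in short steps, Python scripts to look and compute and a shell command to move; the robot and the scene stay as the last step left them, time stands still between calls to the robot, and variables do not carry over. Pictures are saved under pics/ and viewed, about 8 in all and at most 12, crops included, and the job is handed in when it is done.

```bash
ls; mkdir -p pics; cat > h.py <<'E'
import numpy as np, cv2
from cell import sense, cams, bot
from scipy.spatial.transform import Rotation as R
def cam(name):
    s=sense(); c=cams.read_camera(name); K=np.array(c["intrinsics"])
    if name=="wrist":
        q=np.array(s["tcp_rot"]); Rt=R.from_quat(q[[1,2,3,0]]).as_matrix(); M=np.array(c["mount"])
        Rw=Rt@M[:3,:3]; o=Rt@M[:3,3]+np.array(s["eef_pos"])
    else:
        Rc=R.from_rotvec(np.ravel(c["rvec"])).as_matrix(); Rw=Rc.T; o=-Rc.T@np.ravel(c["tvec"])
    return c["pixels"],K,Rw,o
def onplane(cm,uv,z):
    _,K,Rw,o=cm; d=Rw@np.linalg.solve(K,np.array([uv[0],uv[1],1.])); return o+d*(z-o[2])/d[2]
def proj(cm,p):
    _,K,Rw,o=cm; x=K@(Rw.T@(np.array(p)-o)); return x[:2]/x[2]
def save(im,fn,s=1):
    cv2.imwrite(fn,cv2.resize(im[:,:,::-1],None,fx=s,fy=s,interpolation=cv2.INTER_CUBIC))
E
python3 - <<'E'
from h import *
s=sense(); print(s)
for n in("top","scene"):
    c=cam(n); save(c[0],f"pics/{n}0.png",1.42); print(n,c[3],c[2][:,2],c[1][0,0]); np.save(n+"0.npy",np.array(c,dtype=object),allow_pickle=True)
E
```

```text
pics
{'t': 0.0, 'joint_positions': array([ 0.9624927 ,  0.42673538,  0.07386215,  1.60658871, -0.03407928,
        1.11079934, -0.06709497]), 'qvel': array([ 1.13522370e-05, -1.43570101e-03,  5.96411315e-04, -7.01990099e-04,
       -7.98833890e-05, -1.06875782e-03, -7.57984907e-04]), 'joint_efforts': array([ 1.86529760e-04, -9.35823154e+01,  3.66672747e+00, -4.54185677e+01,
       -4.89959365e-02,  2.00576044e-02,  1.84059772e-04]), 'eef_pos': array([ 0.29872567, -0.60485182,  0.22678176]), 'tcp_rot': array([ 0.60019159,  0.37341285,  0.60099568, -0.37301083]), 'contact_force': array([ 0.21529087, -0.58518939, -0.03086211]), 'wrist_torque': array([0.0252161 , 0.00635521, 0.06722631]), 'finger_gap': 0.09420332808547173}
top [0.33799133 0.01434737 1.16845866] [ 0.20113301 -0.00764977 -0.97953407] 400.51351453430226
scene [ 1.12531884 -0.30044809  0.99583897] [-0.5202632   0.28634206 -0.80457095] 381.969620031948
```

View pics/top0.png

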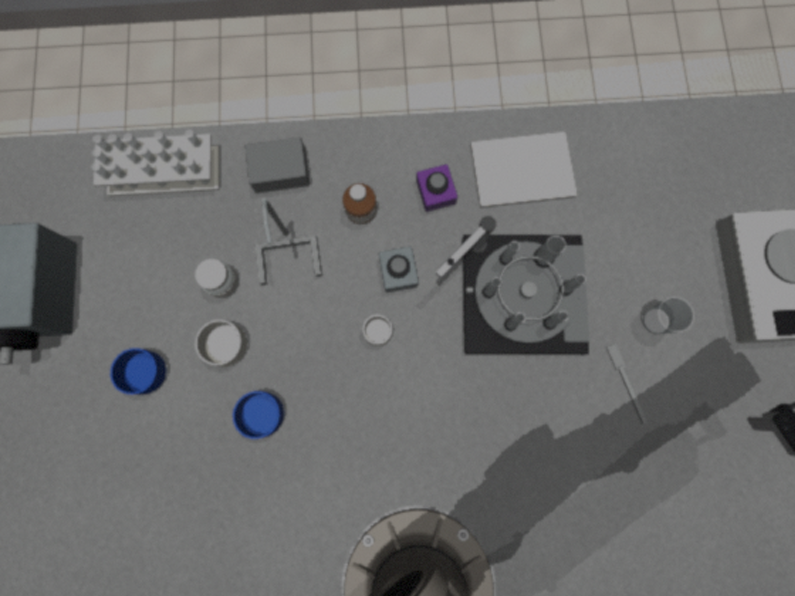

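View pics/scene0.png

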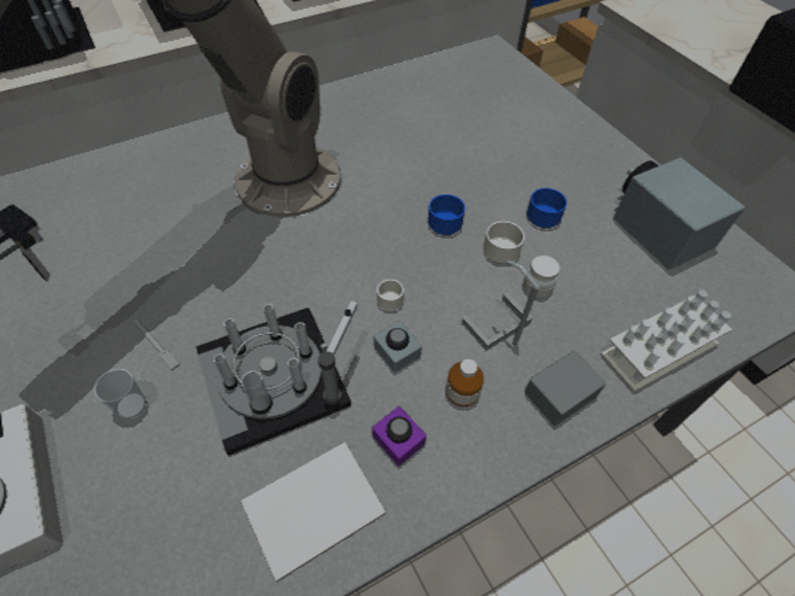

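Candidates in the top view at ×1.42:
- **Dish:** white large (219,343). The others are small white (377,330) and blue (138,371) and (259,414).
- **Start button:** grey box (398,266). The other is purple (437,185).
- **Wide tube:** seems to be (553,248). The slim tubes are (510,252), (490,288), (513,321), (555,322) and (573,285).
- **Pointer:** (470,290). **Post:** (487,225). **Arm tip:** near (440,277).

Next, one close composite crop.

```bash
python3 - <<'E'
from h import *
t=np.load("top0.npy",allow_pickle=True); s=np.load("scene0.npy",allow_pickle=True)
a=t[0][145:255,295:425].astype(np.uint8); b=s[0][200:320,130:260].astype(np.uint8); c=t[0][135:265,130:300].astype(np.uint8)
f=lambda im,w,h:cv2.resize(im,(w,h),interpolation=cv2.INTER_CUBIC)
# a x3, b x3 , c x2
out=np.zeros((600,790,3),np.uint8)
A=f(a,390,330);B=f(b,390,360);C=f(c,340,260)
out[:330,:390]=A; out[:360,400:790]=B; out[335:595,:340]=C
out=np.clip(out.astype(float)*1.5,0,255).astype(np.uint8)
save(out,"pics/c1.png")
# auto: plate/pallet
for nm,cm in(("top",t),("scene",s)):
    hsv=cv2.cvtColor(cm[0].astype(np.uint8),cv2.COLOR_RGB2HSV)
    for k,m in(("white",(hsv[...,1]<40)&(hsv[...,2]>165)),("amber",(hsv[...,0]<20)&(hsv[...,1]>120)&(hsv[...,2]>60)),("black",(hsv[...,2]<38))):
        n,l,st,ce=cv2.connectedComponentsWithStats(m.astype(np.uint8))
        for i in range(1,n):
            if st[i,4]>60 and st[i,4]<9000: print(nm,k,st[i],ce[i].round(1),onplane(cm,ce[i],.05).round(3))
E
```

```text
top amber [243 133  20  18 184] [253.2 143.3] [0.749 0.072 0.05 ]
top black [ 23 205  27  29 294] [ 35.2 221. ] [0.555 0.699 0.05 ]
top black [545 219  15  16 199] [553.  226.5] [ 0.453 -0.757  0.05 ]
top black [  0 231  29  15 367] [ 13.5 238.1] [0.51  0.757 0.05 ]
top black [544 285  16  33 323] [553.  297.8] [ 0.26  -0.719  0.05 ]
top black [ 261  383   69   37 1340] [290.1 401.2] [0.042 0.009 0.05 ]
scene white [187   0  38  17 226] [202.7   8.2] [-0.77   0.315  0.05 ]
scene white [436   0  22  12  98] [447.9   6.1] [-0.219  1.44   0.05 ]
scene white [473   6  31  28 237] [487.9  21.7] [-0.01   1.503  0.05 ]
scene white [ 65  20  27  13 147] [78.3 25.3] [-0.882 -0.271  0.05 ]
scene white [ 77  24  51  20 414] [98.4 32.9] [-0.771 -0.202  0.05 ]
scene white [474  30  45  26 242] [497.4  42.2] [0.144 1.4   0.05 ]
scene white [346 168  17   7  70] [354.2 171.2] [0.495 0.35  0.05 ]
scene white [375 180  19  14 195] [383.9 186.8] [0.596 0.396 0.05 ]
scene white [469 214  12  18  81] [474.4 221.8] [0.834 0.553 0.05 ]
scene white [431 214  83  51 824] [466.9 241.7] [0.876 0.481 0.05 ]
sc
[... 1839 characters left out ...]
ack [201  46  22  39 617] [211.3  65.3] [-0.289  0.162  0.05 ]
scene black [178 112  46  19 112] [203.3 125. ] [ 0.048 -0.01   0.05 ]
scene black [439 114  24  22 105] [449.1 121.6] [0.455 0.81  0.05 ]
scene black [  0 145  26  31 505] [ 11.4 159.1] [-0.091 -0.649  0.05 ]
scene black [196 217  32  31 298] [213.6 228.2] [ 0.488 -0.153  0.05 ]
scene black [273 235  15  11  64] [279.5 241.6] [ 0.62  -0.003  0.05 ]
scene black [139 237  23  12 122] [150.7 242.4] [ 0.449 -0.333  0.05 ]
scene black [461 254  87  53 751] [495.5 279.7] [1.003 0.461 0.05 ]
scene black [ 157  260   90   60 1242] [202.2 295.1] [ 0.671 -0.263  0.05 ]
scene black [273 298  17  14  69] [280.4 305.6] [ 0.793 -0.094  0.05 ]
```

View pics/c1.png

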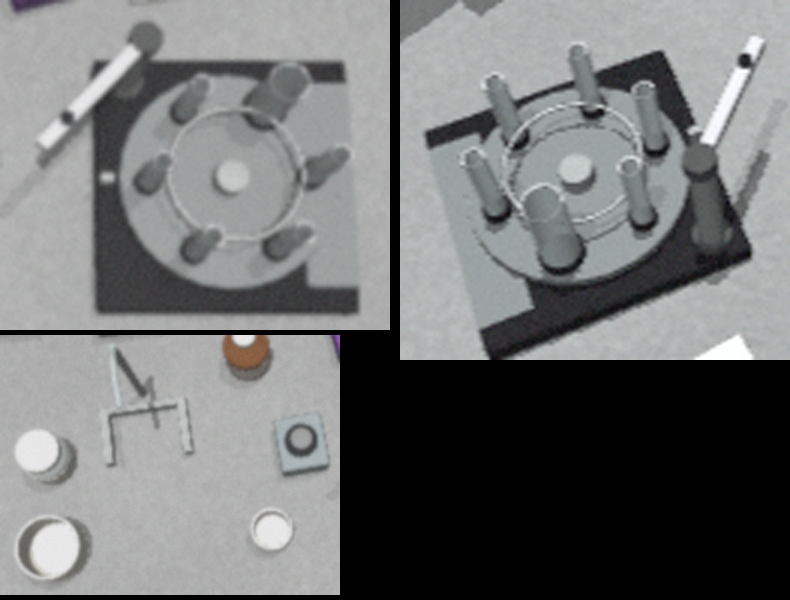

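The crop confirms the wide tube, mouth at crop (291,83) in the top view and (544,200) in the scene view. The white dish, the U dock and the grey box are also clear. Next I convert these to metres.

```bash
python3 - <<'E'
from h import *
t=np.load("top0.npy",allow_pickle=True); s=np.load("scene0.npy",allow_pickle=True)
A=lambda u,v:(295+u/3-.33,145+v/3-.33); B=lambda u,v:(130+(u-400)/3-.33,200+v/3-.33); C=lambda u,v:(130+u/2-.25,135+(v-335)/2-.25)
def P(n,cm,uv,z): p=onplane(cm,uv,z); print(n,p.round(4)); return p
pc=[P("plate",t,A(*q),.024) for q in((93,62),(343,62),(358,311),(97,312))]
c=np.mean(pc,0); print("axis",c, [np.linalg.norm(pc[i]-pc[i-1]).round(3) for i in range(4)])
pc=[P("plateS",s,B(*q),.024) for q in((425,132),(660,52),(750,254),(490,357))]
c=np.mean(pc,0); print("axisS",c, [np.linalg.norm(pc[i]-pc[i-1]).round(3) for i in range(4)])
P("hub",t,A(232,175),.05);P("hubS",s,B(576,167),.05)
P("pointer",t,A(107,177),.052); P("pointerS",s,B(695,131),.052)
P("wide",t,A(291,83),.14);P("wideS",s,B(544,200),.14)
for q in((204,85),(155,162),(213,237),(303,232),(342,155)): P("slim",t,A(*q),.14)
P("postbaseS",s,B(711,238),.024)
for z in(.154,.17,.178): P("pivot%g"%z,t,A(146,40),z);P("pivotS",s,B(700,157),z)
P("noz",t,A(67,117),.17);P("nozS",s,B(745,61),.17);P("tip",t,A(45,142),.17);P("tipS",s,B(757,42),.17)
P("dish",t,C(49,547),.058); P("dishS",s,(504/1.42,235/1.42),.058)
P("small",t,C(272,529),.045)
P("railL end",t,C(111,464),.022);P("railR end",t,C(189,453),.022);P("backL",t,C(106,410),.022);P("backR",t,C(183,402),.022)
P("btn",t,C(302,440),.055);P("btnS",s,(398/1.42,338/1.42),.055)
P("jar",t,C(38,452),.08);P("amber",t,C(245,340),.105)
E
```

```text
plate [ 0.6771 -0.1384  0.024 ]
plate [ 0.6622 -0.3853  0.024 ]
plate [ 0.4169 -0.3691  0.024 ]
plate [ 0.4306 -0.1219  0.024 ]
axis [ 0.54670062 -0.25366455  0.024     ] [np.float64(0.247), np.float64(0.247), np.float64(0.246), np.float64(0.247)]
plateS [ 0.4174 -0.3685  0.024 ]
plateS [ 0.4358 -0.1256  0.024 ]
plateS [ 0.6854 -0.142   0.024 ]
plateS [ 0.6676 -0.3838  0.024 ]
axisS [ 0.55153594 -0.25496489  0.024     ] [np.float64(0.251), np.float64(0.244), np.float64(0.25), np.float64(0.243)]
hub [ 0.5502 -0.2574  0.05  ]
hubS [ 0.5402 -0.2523  0.05  ]
pointer [ 0.5549 -0.1386  0.052 ]
pointerS [ 0.5574 -0.1375  0.052 ]
wide [ 0.6129 -0.2964  0.14  ]
wideS [ 0.6132 -0.2917  0.14  ]
slim [ 0.6156 -0.2193  0.14  ]
slim [ 0.5487 -0.1696  0.14  ]
slim [ 0.4797 -0.2134  0.14  ]
slim [ 0.4794 -0.2914  0.14  ]
slim [ 0.5452 -0.3334  0.14  ]
postbaseS [ 0.6538 -0.167   0.024 ]
pivot0.154 [ 0.6559 -0.1693  0.154 ]
pivotS [ 0.6442 -0.1618  0.154 ]
pivot0.17 [ 0.6508 -0.1664  0.17  ]
pivotS [ 0.6533 -0.1645  0.17  ]
pivot0.178 [ 0.6483 -0.1649  0.178 ]
pivotS [ 0.6579 -0.1658  0.178 ]
noz [ 0.5863 -0.0927  0.17  ]
nozS [ 0.5831 -0.0897  0.17  ]
tip [ 0.5655 -0.0723  0.17  ]
tipS [ 0.5694 -0.0714  0.17  ]
dish [0.4781 0.3594 0.058 ]
dishS [0.4803 0.3616 0.058 ]
small [0.4866 0.0491 0.045 ]
railL end [0.5992 0.2803 0.022 ]
railR end [0.6089 0.1657 0.022 ]
backL [0.6818 0.2868 0.022 ]
backR [0.6873 0.1722 0.022 ]
btn [ 0.6106 -0.0007  0.055 ]
btnS [0.6135 0.0036 0.055 ]
jar [0.6093 0.3685 0.08  ]
amber [0.7472 0.0712 0.105 ]
```

Measured so far, consistent between views:
- Sampler axis (.548,-.254), yaw about -3.6°, station (.553,-.176).
- Wide tube (.613,-.294), at radius 76 mm and angle -31.6°, so it needs +118°.

Plan: straddle the wide tube with the jaws tangential, opening about 52 mm, and carry it round.

```bash
python3 -m pendant '[[0.02,0.02,0.02,0,0,-0.07],[0.05,0.05,0.04,0,0,-0.15],[0.08,0.08,0.05,0,0,-0.25],[0.11,0.11,0.05,0,0,-0.36],[0.145,0.145,0.05,0,0,-0.47],[0.18,0.18,0.05,0,0,-0.58],[0.215,0.215,0.05,0,0,-0.69],[0.25,0.25,0.05,0,0,-0.8],[0.28,0.28,0.05,0,0,-0.9],[0.305,0.30,0.05,0,0,-0.97],[0.314,0.311,0.05,0,0,-1.014],[0.314,0.311,0.05,0,0,-1.014]]' 55 3
python3 - <<'E'
from h import *
c=cam("wrist"); s=sense(); print(s["eef_pos"],s["finger_gap"],s["joint_positions"].round(2)); R0=R.from_quat(np.array(s["tcp_rot"])[[1,2,3,0]]).as_matrix(); print(R0.round(3)); print(c[3])
im=c[0].copy()
for ang,col in((-31.6,(255,0,0)),(28.4,(0,255,0)),(-91.6,(0,255,0))):
    a=np.radians(ang); p=proj(c,[.548+.078*np.cos(a),-.254+.078*np.sin(a),.14]); print(p); cv2.circle(im,tuple(int(v) for v in p),3,col,-1)
save(im,"pics/w1.png",1.2)
E
```

```text
t: 1.6
eef_pos: [0.6134, -0.2929, 0.2768]
tcp_rot: [-0.344, -0.617, -0.345, 0.618]
contact_force: [-0.4, -0.1, -0.9]
finger_gap: 0.0518
[ 0.61269126 -0.29410835  0.27705394] 0.051315283457277934 [ 0.28  0.4   0.1   1.54 -0.04  1.21 -1.74]
[[-0.001  0.851 -0.526]
 [ 0.    -0.526 -0.851]
 [-1.    -0.001  0.   ]]
[ 0.6704734  -0.32808529  0.43433856]
[279.90790933 203.23861503]
[211.39771088 241.96788446]
[348.47784692 241.79175493]
```

View pics/w1.png

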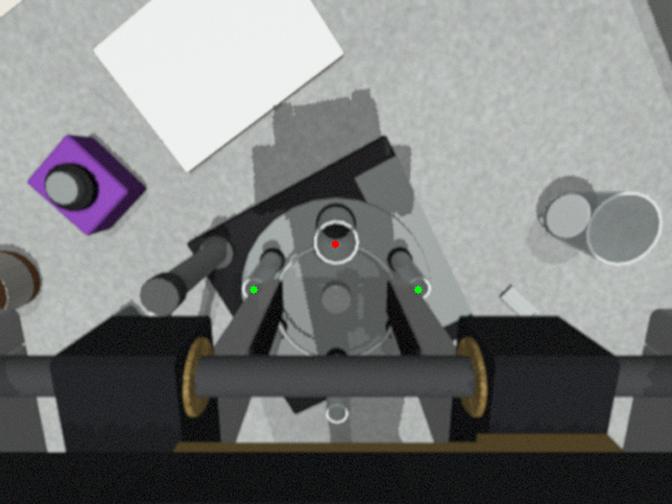

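The red predicted dot sits on the wide mouth at (337,243), within about 1 mm. Next I descend and work out the arc rows.

```bash
python3 -m pendant '[[0,0,-0.03,0,0,0],[0,0,-0.07,0,0,0],[0,0,-0.11,0,0,0],[0,0,-0.14,0,0,0],[0,0,-0.152,0,0,0],[0,0,-0.152,0,0,0]]'
python3 - <<'E'
from h import *
c=np.array([.548,-.254]);r=.077
P=lambda a:c+r*np.array([np.cos(np.radians(a)),np.sin(np.radians(a))])
a0=-31.6;p0=P(a0)
for k in range(3):
    s=a0+118/3*k; print([[*(P(s+118/36*i)-P(s)).round(4),0,0,0,round(np.radians(118/36*i),4)] for i in range(1,13)])
E
```

```text
t: 2.4
eef_pos: [0.6124, -0.2948, 0.1254]
tcp_rot: [-0.344, -0.618, -0.344, 0.618]
contact_force: [-0.3, -0.1, -0.4]
finger_gap: 0.0517
[[np.float64(0.0022), np.float64(0.0038), 0, 0, 0, np.float64(0.0572)], [np.float64(0.0042), np.float64(0.0078), 0, 0, 0, np.float64(0.1144)], [np.float64(0.0059), np.float64(0.0118), 0, 0, 0, np.float64(0.1716)], [np.float64(0.0074), np.float64(0.0159), 0, 0, 0, np.float64(0.2288)], [np.float64(0.0087), np.float64(0.0201), 0, 0, 0, np.float64(0.286)], [np.float64(0.0098), np.float64(0.0244), 0, 0, 0, np.float64(0.3432)], [np.float64(0.0105), np.float64(0.0288), 0, 0, 0, np.float64(0.4005)], [np.float64(0.0111), np.float64(0.0331), 0, 0, 0, np.float64(0.4577)], [np.float64(0.0114), np.float64(0.0375), 0, 0, 0, np.float64(0.5149)], [np.float64(0.0114), np.float64(0.0419), 0, 0, 0, np.float64(0.5721)], [np.float64(0.0112), np.float64(0.0463), 0, 0, 0, np.float64(0.6293)], [np.float64(0.0107), np.float64(0.0507), 0, 0, 0, np.float64(0.6865)]]
[[np.float64(-0.0007), np.float64(0.0043), 0, 0, 0, np.float64(0.0572)], [np.float64(-0.0017), np.float64(0.0086
[... 908 characters left out ...]
0104), np.float64(0.0081), 0, 0, 0, np.float64(0.1716)], [np.float64(-0.0142), np.float64(0.0104), 0, 0, 0, np.float64(0.2288)], [np.float64(-0.018), np.float64(0.0125), 0, 0, 0, np.float64(0.286)], [np.float64(-0.022), np.float64(0.0144), 0, 0, 0, np.float64(0.3432)], [np.float64(-0.0261), np.float64(0.016), 0, 0, 0, np.float64(0.4005)], [np.float64(-0.0303), np.float64(0.0174), 0, 0, 0, np.float64(0.4577)], [np.float64(-0.0346), np.float64(0.0185), 0, 0, 0, np.float64(0.5149)], [np.float64(-0.0389), np.float64(0.0194), 0, 0, 0, np.float64(0.5721)], [np.float64(-0.0432), np.float64(0.0201), 0, 0, 0, np.float64(0.6293)], [np.float64(-0.0476), np.float64(0.0205), 0, 0, 0, np.float64(0.6865)]]
```

```bash
python3 -m pendant '[[0.002,0.004,0,0,0,0.057],[0.004,0.008,0,0,0,0.114],[0.006,0.012,0,0,0,0.172],[0.0074,0.016,0,0,0,0.229],[0.0087,0.02,0,0,0,0.286],[0.01,0.0245,0,0,0,0.343],[0.0105,0.029,0,0,0,0.4],[0.011,0.033,0,0,0,0.458],[0.0114,0.0375,0,0,0,0.515],[0.0114,0.042,0,0,0,0.572],[0.011,0.0463,0,0,0,0.629],[0.0107,0.0507,0,0,0,0.6865]]'
python3 -m pendant '[[-0.0007,0.0043,0,0,0,0.057],[-0.0017,0.0086,0,0,0,0.114],[-0.003,0.013,0,0,0,0.172],[-0.0043,0.017,0,0,0,0.229],[-0.006,0.021,0,0,0,0.286],[-0.008,0.025,0,0,0,0.343],[-0.01,0.029,0,0,0,0.4],[-0.0124,0.0326,0,0,0,0.458],[-0.015,0.036,0,0,0,0.515],[-0.018,0.0397,0,0,0,0.572],[-0.0207,0.043,0,0,0,0.629],[-0.024,0.046,0,0,0,0.6865]]'
python3 -m pendant '[[-0.0033,0.003,0,0,0,0.057],[-0.0068,0.0056,0,0,0,0.114],[-0.0104,0.008,0,0,0,0.172],[-0.014,0.0104,0,0,0,0.229],[-0.018,0.0125,0,0,0,0.286],[-0.022,0.0144,0,0,0,0.343],[-0.026,0.016,0,0,0,0.4],[-0.03,0.0174,0,0,0,0.458],[-0.0346,0.0185,0,0,0,0.515],[-0.039,0.0194,0,0,0,0.572],[-0.043,0.02,0,0,0,0.629],[-0.0476,0.0205,0,0,0,0.6865]]'
```

```text
t: 3.9
eef_pos: [0.6243, -0.2442, 0.1274]
tcp_rot: [0.533, 0.466, 0.531, -0.466]
contact_force: [-0.3, -0.2, 0.3]
finger_gap: 0.0513
t: 5.4
eef_pos: [0.6004, -0.1982, 0.1274]
tcp_rot: [0.659, 0.259, 0.657, -0.26]
contact_force: [0.9, -0.6, -0.5]
finger_gap: 0.0517
t: 6.9
eef_pos: [0.5528, -0.1778, 0.1273]
tcp_rot: [0.708, 0.022, 0.706, -0.024]
contact_force: [0.9, -0.9, 0.2]
finger_gap: 0.0521
```

```bash
python3 -m pendant '[[0,0,0,0,0,0],[0,0,0,0,0,0]]' 46 3; python3 -m pendant '[[0,0,0,0,0,0],[0,0,0,0,0,0]]' 42 3;python3 -m pendant '[[0,0,0,0,0,0],[0,0,0,0,0,0],[0,0,0,0,0,0]]' 39 3; python3 -m pendant '[[0,0,0,0,0,0],[0,0,0,0,0,0]]' 55; python3 -m pendant '[[0,0,0.03,0,0,0],[0,0,0.07,0,0,0],[0,0,0.11,0,0,0],[0,0,0.15,0,0,0],[0,0,0.15,0,0,0]]'
python3 - <<'E'
from h import *
o=[]
for n in("wrist","scene"):
    c=cam(n); im=c[0].copy(); p=proj(c,[.553,-.176,.14]); print(n,p)
    o.append(im)
    s=sense()
    if n=="wrist": np.save("wa.npy",np.array(c,dtype=object),allow_pickle=True)
save(np.hstack([o[0][60:340,90:470],o[1][190:320,130:330].repeat(2,0).repeat(2,1)[:280-20].copy() if 0 else cv2.resize(o[1][190:320,120:316],(420,280))]),"pics/w2.png")
print(s["eef_pos"])
E
```

```text
t: 7.15
eef_pos: [0.5526, -0.1774, 0.1264]
tcp_rot: [0.707, 0.024, 0.706, -0.024]
contact_force: [1.1, -0.4, 0.2]
finger_gap: 0.0437
t: 7.4
eef_pos: [0.5521, -0.177, 0.1255]
tcp_rot: [0.707, 0.024, 0.707, -0.024]
contact_force: [1.0, -0.5, 0.6]
finger_gap: 0.0398
t: 7.78
eef_pos: [0.552, -0.1769, 0.1254]
tcp_rot: [0.707, 0.024, 0.707, -0.023]
contact_force: [1.1, 1.1, -0.2]
finger_gap: 0.0366
t: 8.02
eef_pos: [0.5519, -0.177, 0.1254]
tcp_rot: [0.707, 0.024, 0.707, -0.024]
contact_force: [-0.8, -0.2, -0.2]
finger_gap: 0.0507
t: 8.65
eef_pos: [0.5532, -0.1772, 0.2785]
tcp_rot: [0.708, 0.023, 0.705, -0.024]
contact_force: [-1.3, -0.1, -0.1]
finger_gap: 0.0517
wrist [276.92635329 202.64136415]
scene [211.25382899 230.6007804 ]
[ 0.5517885  -0.17705746  0.2752125 ]
```

View pics/w2.png

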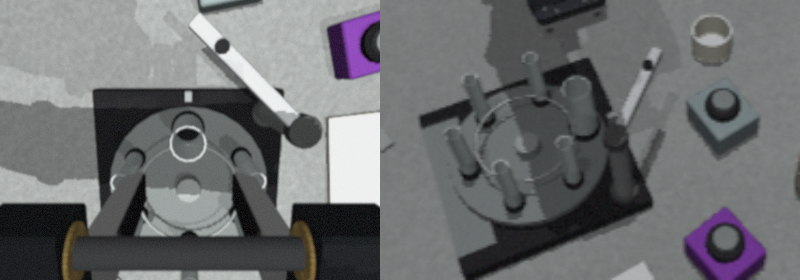

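Wide mouth at full-frame (278,203), predicted station (277,203). The pointer is at (278,157). Next: a numeric check of alignment and the arm geometry from this close view.

```bash
python3 - <<'E'
from h import *
c=np.load("wa.npy",allow_pickle=True)
f=lambda u,v:(u+90,v+60)
for n,uv,z in(("mouth",(188,143),.14),("pointer",(188,97),.052),("plTL",(94,90),.024),("plTR",(284,90),.024),("noz",(222,46),.17),("tipA",(190,25),.17),("tipB",(200,15),.17),("capLow",(305,131),.17),("capHi",(305,131),.178)):
    print(n,onplane(c,f(*uv),z).round(4))
im=c[0].astype(np.uint8)
g=cv2.cvtColor(im,cv2.COLOR_RGB2GRAY)
ho=cv2.HoughCircles(g[170:235,240:320],cv2.HOUGH_GRADIENT_ALT,1,10,param1=100,param2=.5,minRadius=10,maxRadius=30);print(ho)
print(c[3])
E
```

```text
mouth [ 0.554  -0.1764  0.14  ]
pointer [ 0.5568 -0.1391  0.052 ]
plTL [ 0.4367 -0.1241  0.024 ]
plTR [ 0.6809 -0.1405  0.024 ]
noz [ 0.5871 -0.0918  0.17  ]
tipA [ 0.5624 -0.0742  0.17  ]
tipB [ 0.5708 -0.0673  0.17  ]
capLow [ 0.6553 -0.1661  0.17  ]
capHi [ 0.6523 -0.1644  0.178 ]
[[[38.       33.       17.331219]
  [37.       18.       15.242015]]]
[ 0.5575515  -0.11121551  0.43595459]
```

Alignment is good: extrapolating from the pointer gives a station at (.554,-.177) and the mouth is at (.554,-.176). The arm points at 132° and needs 185.8°, so +53.8°. I'll straddle the bar at r = 118 mm in the same way.

```bash
python3 -m pendant '[[0.003,0.014,0,0,0,0.13],[0.007,0.033,0,0,0,0.27],[0.011,0.052,0,0,0,0.42],[0.015,0.071,0,0,0,0.57],[0.019,0.088,0,0,0,0.71],[0.021,0.099,0,0,0,0.803],[0.021,0.099,0,0,0,0.803],[0.021,0.099,0,0,0,0.803]]' 30 3
python3 - <<'E'
from h import *
c=cam("wrist");s=sense();print(s["eef_pos"],s["joint_positions"].round(2))
im=c[0].copy()
R0=R.from_quat(np.array(s["tcp_rot"])[[1,2,3,0]]).as_matrix();z=R0[:,2];print(z)
for d in(-.0265,-.014,0,.014,.0265):
    p=proj(c,np.r_[(s["eef_pos"]+z*d)[:2],.16]); cv2.circle(im,tuple(int(v) for v in p),2,(255,0,0),-1)
save(im,"pics/w3.png")
pv=np.array([.653,-.166]);P=lambda a:pv+.118*np.array([np.cos(np.radians(a)),np.sin(np.radians(a))])
for k in range(2):
    b=132+26.9*k; print([[*(P(b+26.9/12*i)-P(b)).round(4).tolist(),round(float(np.radians(26.9/12*i)),3)] for i in range(1,13)])
E
```

```text
t: 9.75
eef_pos: [0.5726, -0.0786, 0.2747]
tcp_rot: [0.66, -0.253, 0.66, 0.254]
contact_force: [1.1, -0.6, -0.2]
finger_gap: 0.0279
[ 0.5726752  -0.07872452  0.27486904] [ 0.53  0.29 -0.62  1.74  0.18  1.17  0.6 ]
[ 0.74265425  0.66967461 -0.00076578]
[[-0.0034, -0.0032, 0.039], [-0.0066, -0.0064, 0.078], [-0.0097, -0.0098, 0.117], [-0.0127, -0.0134, 0.156], [-0.0155, -0.017, 0.196], [-0.0182, -0.0208, 0.235], [-0.0208, -0.0246, 0.274], [-0.0232, -0.0286, 0.313], [-0.0254, -0.0326, 0.352], [-0.0275, -0.0367, 0.391], [-0.0294, -0.0409, 0.43], [-0.0311, -0.0452, 0.469]]
[[-0.0016, -0.0043, 0.039], [-0.003, -0.0087, 0.078], [-0.0042, -0.0132, 0.117], [-0.0053, -0.0177, 0.156], [-0.0062, -0.0222, 0.196], [-0.0069, -0.0268, 0.235], [-0.0074, -0.0314, 0.274], [-0.0077, -0.036, 0.313], [-0.0079, -0.0406, 0.352], [-0.0079, -0.0452, 0.391], [-0.0077, -0.0498, 0.43], [-0.0073, -0.0544, 0.469]]
```

View pics/w3.png

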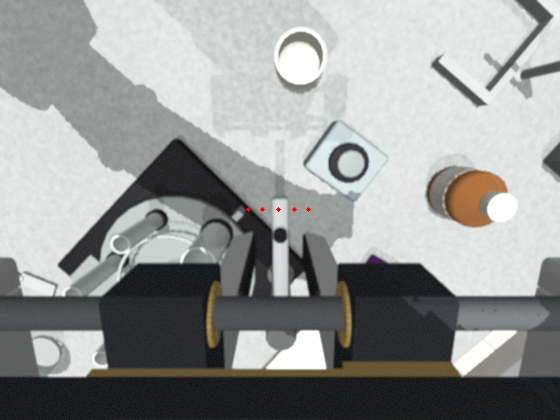

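The bar is centred between the fingers (x=281 against 278), with its tip about 10 px past the TCP. Descend, then swing in slowly.

```bash
python3 -m pendant '[[0,0,-0.03,0,0,0],[0,0,-0.06,0,0,0],[0,0,-0.09,0,0,0],[0,0,-0.102,0,0,0],[0,0,-0.102,0,0,0]]'
python3 -m pendant '[[-0.0034,-0.0032,0,0,0,0.039],[-0.0066,-0.0064,0,0,0,0.078],[-0.0097,-0.0098,0,0,0,0.117],[-0.0127,-0.0134,0,0,0,0.156],[-0.0155,-0.017,0,0,0,0.196],[-0.018,-0.021,0,0,0,0.235],[-0.021,-0.0246,0,0,0,0.274],[-0.023,-0.0286,0,0,0,0.313],[-0.0254,-0.0326,0,0,0,0.352],[-0.0275,-0.0367,0,0,0,0.391],[-0.0294,-0.041,0,0,0,0.43],[-0.031,-0.0452,0,0,0,0.469]]'
python3 -m pendant '[[-0.0016,-0.0043,0,0,0,0.039],[-0.003,-0.0087,0,0,0,0.078],[-0.0042,-0.0132,0,0,0,0.117],[-0.0053,-0.0177,0,0,0,0.156],[-0.0062,-0.0222,0,0,0,0.196],[-0.007,-0.0268,0,0,0,0.235],[-0.0074,-0.0314,0,0,0,0.274],[-0.0077,-0.036,0,0,0,0.313],[-0.008,-0.0406,0,0,0,0.352],[-0.008,-0.0452,0,0,0,0.391],[-0.0077,-0.05,0,0,0,0.43],[-0.0073,-0.0544,0,0,0,0.469]]'
python3 -m pendant '[[0,0,0,0,0,0],[0,0,0,0,0,0]]' 24 3; python3 -m pendant '[[0,0,0,0,0,0],[0,0,0,0,0,0]]' 20 3; python3 -m pendant '[[0,0,0,0,0,0],[0,0,0,0,0,0],[0,0,0,0,0,0]]' 16 3
```

```text
t: 10.42
eef_pos: [0.5728, -0.0782, 0.1732]
tcp_rot: [0.66, -0.254, 0.66, 0.254]
contact_force: [-0.1, -0.4, 0.6]
finger_gap: 0.0282
t: 11.92
eef_pos: [0.5427, -0.1235, 0.175]
tcp_rot: [0.583, -0.402, 0.582, 0.4]
contact_force: [-0.6, 1.6, 1.3]
finger_gap: 0.0281
t: 13.42
eef_pos: [0.5353, -0.178, 0.1749]
tcp_rot: [-0.473, 0.526, -0.473, -0.525]
contact_force: [-0.0, 0.6, -0.1]
finger_gap: 0.0282
t: 13.68
eef_pos: [0.535, -0.1776, 0.1741]
tcp_rot: [-0.474, 0.525, -0.474, -0.525]
contact_force: [-0.6, 0.3, -0.2]
finger_gap: 0.0226
t: 13.92
eef_pos: [0.5348, -0.1774, 0.1736]
tcp_rot: [-0.473, 0.525, -0.473, -0.525]
contact_force: [-0.1, 0.7, -0.4]
finger_gap: 0.0188
t: 14.3
eef_pos: [0.5347, -0.1775, 0.1734]
tcp_rot: [0.473, -0.525, 0.473, 0.525]
contact_force: [0.8, 0.5, 0.6]
finger_gap: 0.0153
```

```bash
python3 -m pendant '[[0,0,0,0,0,0],[0,0,0,0,0,0]]' 30; python3 -m pendant '[[0,0,0.03,0,0,0],[0,0,0.06,0,0,0],[0,0,0.09,0,0,0],[-0.03,0.06,0.09,0,0,0],[-0.06,0.12,0.09,0,0,0],[-0.06,0.17,0.09,0,0,-0.12],[-0.06,0.22,0.09,0,0,-0.25],[-0.06,0.27,0.09,0,0,-0.37]]'
python3 - <<'E'
from h import *
o=[]
for n in("top","scene"):
    c=cam(n); o.append(c[0]); np.save(n+"1.npy",np.array(c,dtype=object),allow_pickle=True)
s=sense();print(s["t"],s["eef_pos"],s["joint_positions"].round(2))
f=lambda im:cv2.resize(im,(420,390),interpolation=cv2.INTER_CUBIC)
save(np.clip(np.hstack([f(o[0][140:270,290:430]),f(o[1][190:320,130:270])])[:,:800]*1.3,0,255).astype(np.uint8),"pics/c4.png")
E
```

```text
t: 14.55
eef_pos: [0.5347, -0.1776, 0.1734]
tcp_rot: [0.473, -0.525, 0.473, 0.525]
contact_force: [0.2, 0.6, 0.0]
finger_gap: 0.0275
t: 15.55
eef_pos: [0.4745, 0.0938, 0.2638]
tcp_rot: [0.563, -0.428, 0.563, 0.428]
contact_force: [0.7, 0.2, 0.0]
finger_gap: 0.0282
15.65 [0.47414548 0.09771105 0.2640263 ] [ 0.54  0.17 -0.95  1.93  0.15  1.11  0.83]
```

View pics/c4.png

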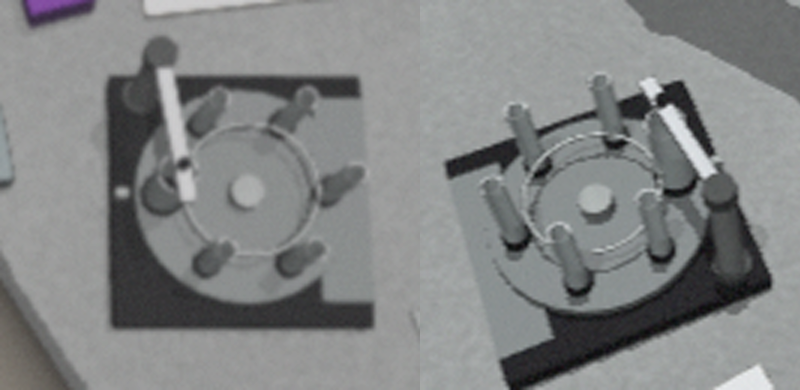

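```bash
python3 - <<'E'
from h import *
t=np.load("top1.npy",allow_pickle=True); s=np.load("scene1.npy",allow_pickle=True)
A=lambda u,v:(290+u/3-.33,140+v/3-.33); B=lambda u,v:(130+(u-420)/3-.33,190+v/3-.33)
print("noz",onplane(t,A(184,163),.171),onplane(s,B(660,98),.171))
print("tip",onplane(t,A(187,198),.17),onplane(s,B(649,85),.17))
for cm,n in((t,"top"),(s,"scene")): print(n,"mouth expected crop px",(np.array(proj(cm,[.554,-.1768,.14]))-([290,140] if n=="top" else [130,190]))*3+([0,0] if n=="top" else [420,0]))
# dish finer
g=t[0].astype(np.uint8); print(g.shape)
for z,uv in((.058,(0,0)),): pass
hsv=cv2.cvtColor(g,cv2.COLOR_RGB2HSV); m=((hsv[...,1]<40)&(hsv[...,2]>135)).astype(np.uint8)[215:270,125:185]
n,l,st,ce=cv2.connectedComponentsWithStats(m)
for i in range(1,n):
    if st[i,4]>30: print(st[i],ce[i])
E
```

```text
noz [ 0.55374937 -0.17702039  0.171     ] [ 0.54779666 -0.17419388  0.171     ]
tip [ 0.52356348 -0.17687206  0.17      ] [ 0.52967031 -0.17726822  0.17      ]
top mouth expected crop px [176.68698471 169.59552798]
scene mouth expected crop px [663.36089081 122.98212835]
(420, 560, 3)
[ 21  13  23  29 495] [32.18383838 26.82626263]
```

The nozzle is over the mouth within about 1 mm in the top view (the scene pick is coarser).

Dish plan:
- Dish at (.479,.3605). Home is about (.634,.2255), yaw about 4°.
- Leg 1: push to (.544,.219) along -65°, with both fingers (60 mm open) behind the dish as a V.
- Leg 2: push along the dock's x.

First I go above the approach point and look.

```bash
python3 -m pendant '[[-0.002,0.02,0,0,0,-0.07],[-0.005,0.05,0,0,0,-0.16],[-0.008,0.09,0,0,0,-0.27],[-0.011,0.13,0,0,0,-0.38],[-0.014,0.17,0,0,0,-0.49],[-0.017,0.21,0,0,0,-0.6],[-0.02,0.25,0,0,0,-0.7],[-0.022,0.29,0,0,0,-0.79],[-0.023,0.315,0,0,0,-0.85],[-0.023,0.325,0,0,0,-0.869],[-0.023,0.325,0,0,0,-0.869],[-0.023,0.325,0,0,0,-0.869]]' 64 3
python3 - <<'E'
from h import *
c=cam("wrist");s=sense();print(s["eef_pos"],s["joint_positions"].round(2),c[3])
R0=R.from_quat(np.array(s["tcp_rot"])[[1,2,3,0]]).as_matrix();print(R0[:,2])
np.save("wd.npy",np.array(c,dtype=object),allow_pickle=True)
im=c[0].copy()
for p,col in(([.479,.3605,.058],(255,0,0)),([.634,.2255,0],(0,255,0))):
    q=proj(c,p);print(q); 
    if 0<q[0]<560 and 0<q[1]<420: cv2.circle(im,tuple(int(v) for v in q),3,col,-1)
save(im,"pics/w5.png",1.2)
E
```

```text
t: 17.15
eef_pos: [0.4522, 0.4162, 0.2634]
tcp_rot: [0.69, -0.153, 0.69, 0.152]
contact_force: [0.1, 0.9, -0.3]
finger_gap: 0.0602
[0.45230285 0.41616885 0.26349929] [-0.2   0.42 -0.85  1.67  0.33  1.21 -0.69] [0.42489394 0.47599012 0.42095345]
[9.06967245e-01 4.21201158e-01 7.71013032e-06]
[278.86659135 241.34527312]
[333.4369883 345.0605713]
```

View pics/w5.png

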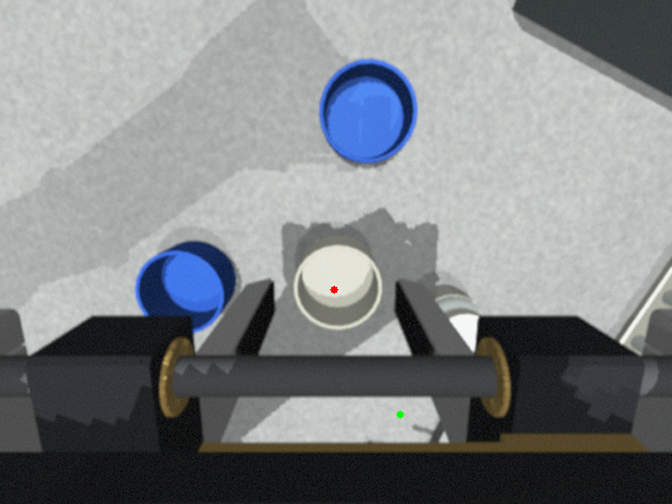

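Dish rim centre at about (338,287), which is (.480,.3625): a 2–3 mm correction. Descend behind it, then push slowly.

```bash
python3 -m pendant '[[0.0025,0.0012,-0.04,0,0,0],[0.0025,0.0012,-0.09,0,0,0],[0.0025,0.0012,-0.14,0,0,0],[0.0025,0.0012,-0.19,0,0,0],[0.0025,0.0012,-0.215,0,0,0],[0.0025,0.0012,-0.229,0,0,0],[0.0025,0.0012,-0.229,0,0,0]]'
python3 -m pendant '[[0.001,-0.0022,0,0,0,0],[0.0022,-0.005,0,0,0,0],[0.0034,-0.0077,0,0,0,0],[0.0047,-0.0105,0,0,0,0],[0.006,-0.0132,0,0,0,0],[0.0071,-0.016,0,0,0,0],[0.0083,-0.0187,0,0,0,0],[0.0096,-0.0214,0,0,0,0],[0.0112,-0.025,0,0,0,0],[0.013,-0.029,0,0,0,0],[0.015,-0.0335,0,0,0,0],[0.017,-0.038,0,0,0,0]]'
python3 -m pendant '[[0.002,-0.0045,0,0,0,0],[0.004,-0.009,0,0,0,0],[0.006,-0.0135,0,0,0,0],[0.008,-0.018,0,0,0,0],[0.01,-0.0225,0,0,0,0],[0.012,-0.027,0,0,0,0],[0.014,-0.0315,0,0,0,0],[0.016,-0.036,0,0,0,0],[0.018,-0.0405,0,0,0,0],[0.02,-0.045,0,0,0,0],[0.0222,-0.0498,0,0,0,0],[0.0245,-0.055,0,0,0,0]]'
```

```text
t: 18.08
eef_pos: [0.4544, 0.4181, 0.0343]
tcp_rot: [0.69, -0.153, 0.691, 0.153]
contact_force: [0.1, 0.3, 0.2]
finger_gap: 0.0602
t: 19.58
eef_pos: [0.4713, 0.3803, 0.0344]
tcp_rot: [0.69, -0.153, 0.69, 0.153]
contact_force: [0.3, 2.3, -0.3]
finger_gap: 0.0603
t: 21.08
eef_pos: [0.4958, 0.3253, 0.0345]
tcp_rot: [0.69, -0.153, 0.69, 0.153]
contact_force: [-0.9, 2.4, 0.1]
finger_gap: 0.0602
```

```bash
python3 -m pendant '[[0.0025,-0.0053,0,0,0,0],[0.0055,-0.012,0,0,0,0],[0.0085,-0.0187,0,0,0,0],[0.0115,-0.025,0,0,0,0],[0.0145,-0.0317,0,0,0,0],[0.0175,-0.0384,0,0,0,0],[0.0205,-0.045,0,0,0,0],[0.0235,-0.0515,0,0,0,0],[0.0265,-0.058,0,0,0,0],[0.029,-0.0635,0,0,0,0],[0.0305,-0.0665,0,0,0,0],[0.031,-0.068,0,0,0,0]]'
python3 -m pendant '[[-0.002,0.0045,0,0,0,0],[-0.01,0.0225,0,0,0,0],[-0.018,0.04,0,0,0,0],[-0.018,0.04,0.06,0,0,0],[-0.018,0.04,0.11,0,0,0],[-0.025,0.03,0.16,0,0,0.1],[-0.03,0.01,0.2,0,0,0.25],[-0.035,-0.01,0.22,0,0,0.42],[-0.04,-0.025,0.22,0,0,0.6],[-0.045,-0.035,0.22,0,0,0.78],[-0.049,-0.042,0.22,0,0,0.95],[-0.049,-0.043,0.22,0,0,1.1]]'
python3 -m pendant '[[0,0,0,0,0,0.1],[0,0,0,0,0,0.11],[0,0,0,0,0,0.11]]'
python3 - <<'E'
from h import *
c=cam("wrist");s=sense();print(s["eef_pos"],s["joint_positions"].round(2),c[3])
R0=R.from_quat(np.array(s["tcp_rot"])[[1,2,3,0]]).as_matrix();print(R0[:,2])
np.save("wd.npy",np.array(c,dtype=object),allow_pickle=True)
t=cam("top");np.save("top2.npy",np.array(t,dtype=object),allow_pickle=True)
out=np.hstack([c[0][:,:470],cv2.resize(t[0][120:270,140:280],(330,354)) if 0 else cv2.copyMakeBorder(cv2.resize(t[0][130:270,150:260],(330,420)),0,0,0,0,0)])
save(out,"pics/w6.png")
E
```

```text
t: 22.58
eef_pos: [0.5268, 0.2575, 0.0345]
tcp_rot: [0.69, -0.153, 0.69, 0.153]
contact_force: [-1.5, 0.6, -0.3]
finger_gap: 0.0604
t: 24.08
eef_pos: [0.4769, 0.2155, 0.2546]
tcp_rot: [0.507, -0.493, 0.507, 0.493]
contact_force: [-0.4, -0.3, -0.6]
finger_gap: 0.0601
t: 24.45
eef_pos: [0.4773, 0.2154, 0.2545]
tcp_rot: [0.481, -0.518, 0.481, 0.518]
contact_force: [0.6, -0.1, -0.5]
finger_gap: 0.0603
[0.47742787 0.21520015 0.25448555] [ 0.41  0.34 -1.15  1.86  0.34  1.16  0.79] [0.41192866 0.21020841 0.41206633]
[-7.34390844e-02  9.97299703e-01 -5.40819990e-05]
```

View pics/w6.png

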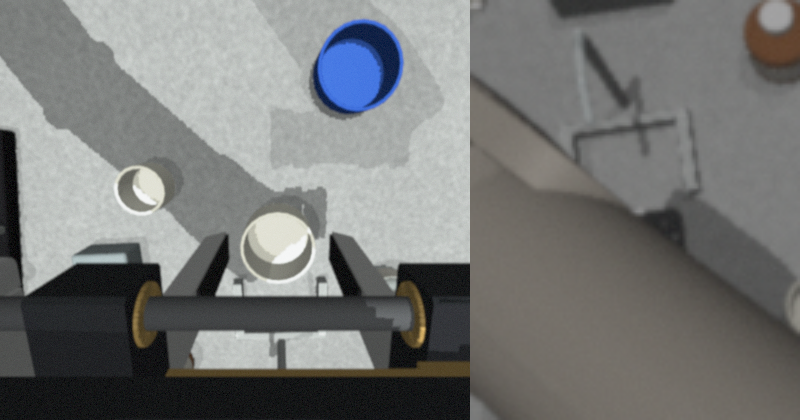

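Dish rim centred at (277.5,247). The dock rails are seen beyond it: ends at about (239,280) and (322,280), back at about v=333.

```bash
python3 - <<'E'
from h import *
c=np.load("wd.npy",allow_pickle=True)
for n,uv,z in(("dish",(277.5,247),.058),("railend-y",(239,280),.022),("railend+y",(322,280),.022),("back-y",(236,334),.022),("back+y",(324,330),.022)): print(n,onplane(c,uv,z).round(4))
save(np.vstack([cv2.resize(c[0][190:300,190:370],(800,480),interpolation=cv2.INTER_CUBIC)]),"pics/w7.png")
E
```

```text
dish [0.543  0.2186 0.058 ]
railend-y [0.607  0.1713 0.022 ]
railend+y [0.5988 0.2826 0.022 ]
back-y [0.6897 0.1707 0.022 ]
back+y [0.6743 0.2934 0.022 ]
```

View pics/w7.png

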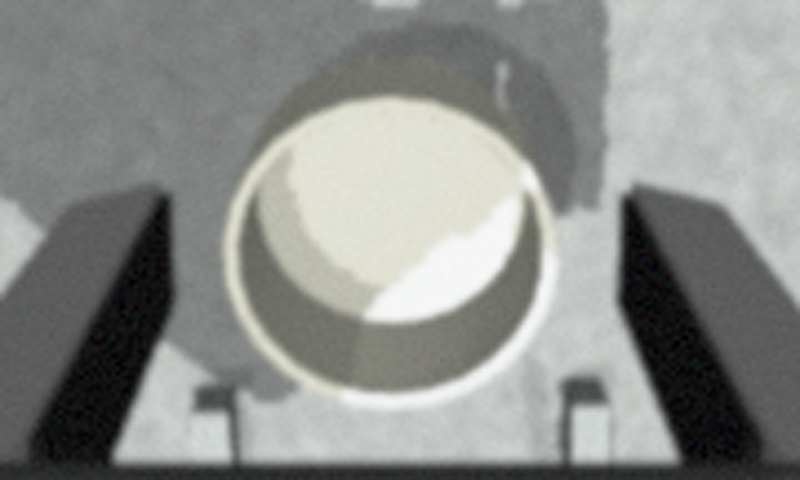

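Rail ends confirm a dock yaw of about 4.2° and home at about (.635,.227). The dish is within 2 mm of the dock's centreline. Descend behind it and push in along about 5°.

```bash
python3 -m pendant '[[0,-0.0027,-0.04,0,0,0],[0,-0.0027,-0.09,0,0,0],[0,-0.0027,-0.14,0,0,0],[0,-0.0027,-0.185,0,0,0],[0,-0.0027,-0.21,0,0,0],[0,-0.0027,-0.22,0,0,0],[0,-0.0027,-0.22,0,0,0]]'
python3 -m pendant '[[0.003,0.0003,0,0,0,0],[0.006,0.0005,0,0,0,0],[0.009,0.0008,0,0,0,0],[0.012,0.001,0,0,0,0],[0.015,0.0013,0,0,0,0],[0.018,0.0016,0,0,0,0],[0.021,0.0019,0,0,0,0],[0.024,0.0022,0,0,0,0],[0.028,0.0025,0,0,0,0],[0.033,0.003,0,0,0,0],[0.038,0.0035,0,0,0,0],[0.043,0.004,0,0,0,0]]'
python3 -m pendant '[[0.005,0.0004,0,0,0,0],[0.01,0.0009,0,0,0,0],[0.015,0.0014,0,0,0,0],[0.02,0.0018,0,0,0,0],[0.025,0.0023,0,0,0,0],[0.03,0.0027,0,0,0,0],[0.035,0.0032,0,0,0,0],[0.04,0.0036,0,0,0,0],[0.045,0.004,0,0,0,0],[0.05,0.0045,0,0,0,0],[0.054,0.005,0,0,0,0],[0.057,0.0052,0,0,0,0]]'
```

```text
t: 25.42
eef_pos: [0.4777, 0.2122, 0.0346]
tcp_rot: [0.481, -0.518, 0.481, 0.518]
contact_force: [0.7, -0.2, 1.4]
finger_gap: 0.06
t: 26.92
eef_pos: [0.521, 0.2159, 0.0344]
tcp_rot: [0.481, -0.518, 0.481, 0.518]
contact_force: [-2.2, -0.2, 0.5]
finger_gap: 0.0601
t: 28.42
eef_pos: [0.5779, 0.2212, 0.0345]
tcp_rot: [-0.481, 0.518, -0.481, -0.518]
contact_force: [-2.5, -0.7, 0.7]
finger_gap: 0.0602
```

```bash
python3 -m pendant '[[0.002,0.0002,0,0,0,0],[0.004,0.0003,0,0,0,0],[0.006,0.0005,0,0,0,0],[0.008,0.0007,0,0,0,0],[0.0095,0.0008,0,0,0,0],[0.0105,0.0009,0,0,0,0]]'
python3 -m pendant '[[0.0005,0,0,0,0,0],[0.001,0,0,0,0,0],[0.001,0,0,0,0,0]]'
python3 -m pendant '[[0.0005,0,0,0,0,0],[0.001,0,0,0,0,0],[0.001,0,0,0,0,0]]'
```

```text
t: 29.18
eef_pos: [0.5883, 0.222, 0.0345]
tcp_rot: [-0.481, 0.518, -0.481, -0.518]
contact_force: [-2.0, -0.6, 0.4]
finger_gap: 0.0601
t: 29.55
eef_pos: [0.5892, 0.2221, 0.0345]
tcp_rot: [-0.481, 0.518, -0.481, -0.518]
contact_force: [-0.7, -0.2, 0.1]
finger_gap: 0.0603
t: 29.92
eef_pos: [0.5903, 0.222, 0.0345]
tcp_rot: [-0.481, 0.518, -0.481, -0.518]
contact_force: [-1.1, -0.3, 0.1]
finger_gap: 0.0599
```

```bash
for i in 1; do python3 -m pendant '[[0.0005,0,0,0,0,0],[0.001,0.0001,0,0,0,0]]'; done | grep -E "eef|cont"
python3 -m pendant '[[0.0005,0,0,0,0,0],[0.001,0.0001,0,0,0,0]]'| grep -E "eef|cont"
python3 -m pendant '[[0.0005,0,0,0,0,0],[0.0007,0,0,0,0,0]]'| grep -E "eef|cont"
```

```text
eef_pos: [0.5912, 0.2221, 0.0345]
contact_force: [-0.9, -0.4, 1.1]
eef_pos: [0.5923, 0.2222, 0.0345]
contact_force: [-3.0, -0.0, -0.2]
eef_pos: [0.5929, 0.2222, 0.0345]
contact_force: [-2.1, 0.3, -0.9]
```

```bash
python3 -m pendant '[[0.0004,0,0,0,0,0],[0.0007,0,0,0,0,0]]'| grep -E "eef|cont"
```

```text
eef_pos: [0.5936, 0.2222, 0.0345]
contact_force: [-1.5, 0.0, -0.4]
```

```bash
python3 -m pendant '[[0.0004,0,0,0,0,0],[0.0007,0,0,0,0,0]]'| grep -E "eef|cont"; python3 - <<'E'
from h import *
s=cam("scene"); np.save("scene3.npy",np.array(s,dtype=object),allow_pickle=True)
save(np.clip(cv2.resize(s[0][150:260,300:440],(800,628),interpolation=cv2.INTER_CUBIC)[:600]*1.2,0,255).astype(np.uint8),"pics/s8.png")
for q in((.635,.227,.058),(.635,.227,.022)): print((proj(s,q)-[300,150])*5.71)
E
```

```text
eef_pos: [0.5943, 0.2222, 0.0345]
contact_force: [-1.8, 0.3, -0.0]
[275.10865652 363.93925648]
[264.19799928 402.66669926]
```

View pics/s8.png

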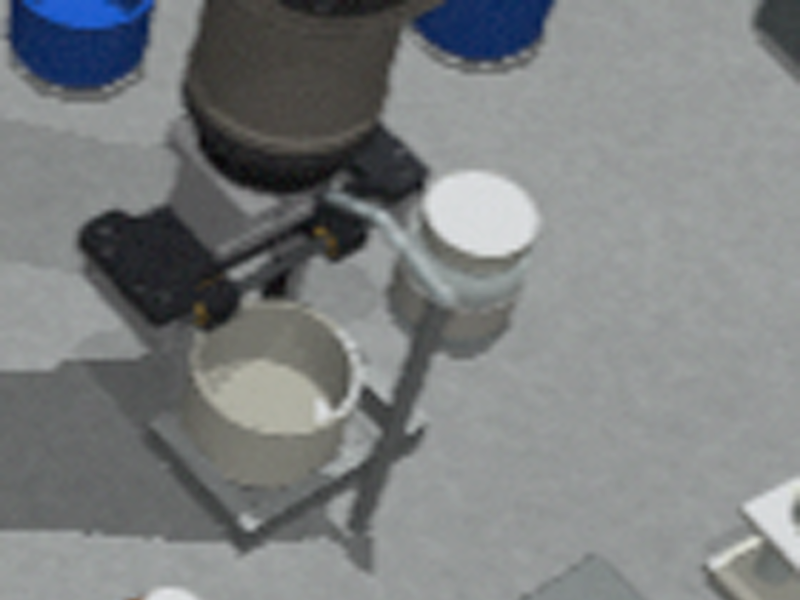

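The scene view shows the dish inside the dock, upright, near the back rail (rim centre about (275,368) against 364 predicted). Keep going in small steps until the force rises.

```bash
python3 -m pendant '[[0.0004,0,0,0,0,0],[0.0007,0,0,0,0,0]]'| grep -E "eef|cont"; python3 -m pendant '[[0.0004,0,0,0,0,0],[0.0007,0,0,0,0,0]]'| grep -E "eef|cont"
```

```text
eef_pos: [0.595, 0.2222, 0.0345]
contact_force: [-1.6, 0.5, -0.6]
eef_pos: [0.5957, 0.2222, 0.0345]
contact_force: [-2.0, -0.1, 0.5]
```

```bash
python3 -m pendant '[[0.0004,0,0,0,0,0],[0.0007,0,0,0,0,0]]'| grep -E "eef|cont"
```

```text
eef_pos: [0.5964, 0.2222, 0.0345]
contact_force: [-1.5, -0.2, 0.4]
```

```bash
python3 -m pendant '[[0.0004,0,0,0,0,0],[0.0007,0,0,0,0,0]]'| grep -E "eef|cont"
```

```text
eef_pos: [0.5967, 0.2223, 0.0344]
contact_force: [-5.5, -0.4, 2.4]
```

Contact with the back rail at 5.5 N, and the TCP stalled, so the dish is home. Back off and go above the start button with the gripper closed.

```bash
python3 -m pendant '[[-0.003,0,0,0,0,0],[-0.012,-0.001,0,0,0,0],[-0.03,-0.002,0,0,0,0],[-0.04,-0.003,0.04,0,0,0],[-0.04,-0.003,0.09,0,0,0],[-0.04,-0.003,0.13,0,0,0],[-0.035,-0.03,0.145,0,0,0],[-0.02,-0.075,0.145,0,0,0],[-0.005,-0.125,0.145,0,0,0],[0.01,-0.175,0.145,0,0,0],[0.015,-0.21,0.145,0,0,0],[0.0155,-0.22,0.145,0,0,0]]' | tail -5
python3 -m pendant '[[0,0,0,0,0,0],[0,0,0,0,0,0],[0,0,0,0,0,0],[0,0,0,0,0,0]]' 0 5
python3 - <<'E'
from h import *
c=cam("wrist");t=cam("top");s=sense();print(s["eef_pos"],c[3]); np.save("wb.npy",np.array(c,dtype=object),allow_pickle=True); np.save("top4.npy",np.array(t,dtype=object),allow_pickle=True)
print(proj(c,[.612,.0015,.055]),proj(c,s["eef_pos"]-[0,0,.022]))
f=lambda a,w,h:cv2.resize(a,(w,h),interpolation=cv2.INTER_CUBIC)
save(np.hstack([f(c[0][100:330,150:410],452,400),f(t[0][140:260,160:260],333,400)]),"pics/w9.png")
E
```

```text
t: 33.72
eef_pos: [0.6125, -0.0005, 0.1792]
tcp_rot: [-0.482, 0.518, -0.482, -0.517]
contact_force: [0.3, 1.0, -0.1]
finger_gap: 0.0603
t: 34.22
eef_pos: [0.6126, 0.0031, 0.1795]
tcp_rot: [-0.481, 0.519, -0.481, -0.519]
contact_force: [-1.7, -0.2, 0.3]
finger_gap: 0.0236
[0.61256505 0.00265916 0.17949248] [ 0.54712633 -0.00227105  0.33708808]
[277.26984655 206.17356727] [278.46297608 245.38767802]
```

View pics/w9.png

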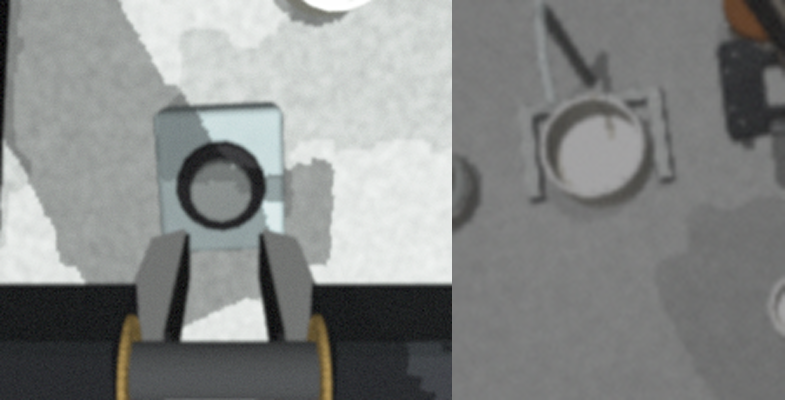

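Button centre at (276,207), as predicted (277,206), and the fingers are above it. In the top view the dish sits against the back rail. Now descend.

```bash
python3 -m pendant '[[0,0,-0.02,0,0,0],[0,0,-0.05,0,0,0],[0,0,-0.075,0,0,0],[0,0,-0.088,0,0,0],[0,0,-0.088,0,0,0]]' 0 5
python3 -m pendant '[[0,0,-0.003,0,0,0],[0,0,-0.006,0,0,0],[0,0,-0.008,0,0,0],[0,0,-0.008,0,0,0]]'
```

```text
t: 34.95
eef_pos: [0.6122, 0.0024, 0.0906]
tcp_rot: [0.481, -0.518, 0.481, 0.519]
contact_force: [0.5, -0.1, 1.2]
finger_gap: 0.0005
t: 35.45
eef_pos: [0.6131, 0.0024, 0.0838]
tcp_rot: [-0.481, 0.519, -0.481, -0.518]
contact_force: [1.8, 1.8, 3.6]
finger_gap: 0.0007
```

```bash
python3 -m pendant '[[0,0,-0.001,0,0,0],[0,0,-0.002,0,0,0],[0,0,-0.002,0,0,0]]' | grep -E "eef|cont"; python3 -m pendant '[[0,0,-0.001,0,0,0],[0,0,-0.002,0,0,0],[0,0,-0.002,0,0,0]]'| grep -E "eef|cont"
```

```text
eef_pos: [0.6133, 0.0025, 0.0829]
contact_force: [-3.6, 0.6, 22.8]
eef_pos: [0.6135, 0.0025, 0.0823]
contact_force: [-12.0, -1.9, 46.0]
```

```bash
python3 -m pendant '[[0,0,-0.001,0,0,0],[0,0,-0.002,0,0,0],[0,0,-0.002,0,0,0]]' | grep -E "eef|cont"
```

```text
eef_pos: [0.6137, 0.0026, 0.0817]
contact_force: [-21.2, -4.6, 71.2]
```

The button is bottomed out (the travel ended, stiff rise). Release.

```bash
python3 -m pendant '[[0,0,0.004,0,0,0],[0,0,0.008,0,0,0],[0,0,0.03,0,0,0],[0,0,0.08,0,0,0],[0,0,0.13,0,0,0],[-0.04,0.01,0.17,0,0,0],[-0.09,0.02,0.17,0,0,0],[-0.13,0.03,0.17,0,0,0],[-0.13,0.03,0.17,0,0,0],[-0.13,0.03,0.17,0,0,0]]'
python3 - <<'E'
from h import *
t=cam("top");s=cam("scene");np.save("top5.npy",np.array(t,dtype=object),allow_pickle=True)
f=lambda a,w,h:cv2.resize(a,(w,h),interpolation=cv2.INTER_CUBIC)
save(np.hstack([f(t[0][90:270,130:430],500,300),f(s[0][190:320,130:260],300,300)]),"pics/f10.png")
E
```

```text
t: 37.83
eef_pos: [0.483, 0.0318, 0.2481]
tcp_rot: [-0.481, 0.519, -0.481, -0.518]
contact_force: [0.2, -0.3, 0.1]
finger_gap: 0.0008
```

No pictures left, so I check numerically: the sampler region against the view after the fill arm was set, and the dish position.

```bash
python3 - <<'E'
from h import *
a=np.load("top1.npy",allow_pickle=True);b=np.load("top5.npy",allow_pickle=True)
c=np.load("top4.npy",allow_pickle=True)
g=lambda x:cv2.GaussianBlur(cv2.cvtColor(x[0].astype(np.uint8),cv2.COLOR_RGB2GRAY),(3,3),0).astype(np.float32)
ga,gb=g(a)[150:245,322:415],g(b)[150:245,322:415]
print("sampler diff mean",abs(ga-gb).mean(),"shift",cv2.phaseCorrelate(ga,gb))
# arm & tube only
print(cv2.phaseCorrelate(g(a)[155:215,335:365].copy(),g(b)[155:215,335:365].copy()))
print("dish shift top4->top5",cv2.phaseCorrelate(g(c)[165:205,180:225].copy(),g(b)[165:205,180:225].copy()),abs(g(c)[165:205,180:225]-g(b)[165:205,180:225]).mean())
# dish in top4 (crop centre 594,147 at x3.33)
p=onplane(c,(160+594-452 and 160+(594-452)/3.33,140+147/3.33),.058);print("dish",p)
E
```

```text
sampler diff mean 2.3190718 shift ((0.039845350490395504, 0.01618903688419948), 1.0112771462235186)
((0.014083243707803561, -0.00949380425954871), 0.9922506626447042)
dish shift top4->top5 ((0.42429238452837126, -0.10380085242879389), 0.9477404509650337) 7.55
dish [0.63229056 0.22174645 0.058     ]
```

```bash
python3 -c "
from cell import bot; print(bot.close_job())"
```

```text
the job is handed in; nothing more can be done
None
```

The job is done and handed in: all four steps were carried out in the order asked, finishing at about 38 s of the 72 s allowed. The robot stopped clear of everything.

- **Carousel:** I turned it about 118° counterclockwise, with the open jaws either side of the wide tube. The tube's mouth ended about 1 mm from the station worked out from the pointer.
- **Fill arm:** I swung it in about 54°. In the top view the nozzle was within about 1 mm of the tube's centre. A coarser reading from the scene view was about 6 mm off.
- **Dish:** I slid it in two pushes at 2–3 N until it met the back rail at 5.5 N. In the last view of the dock it sat against the rail.
- **Start button:** I pressed it until it stopped, then released it. My last steps were too large, so the fingertips pressed at about 71 N. That is under the 120 N wrist limit, but far more than the 4 N needed.

**Final checks:** I had used all my picture views, so I compared camera images numerically. The sampler had not moved since the fill arm was set. The dish area showed a shift of about 0.4 pixel (1 mm), which I put down to changing shadow. My last camera reading of the dish, (.632, .222), disagrees by 5–6 mm with the contact position of about (.638, .223) and the dock estimate of about (.635, .227). I trusted the contact with the rail. I did not check the other objects on the bench afterwards.

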